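# Switch off the watch tester and pop its battery hatch

## Task

The watch tester on the blue mat needs new cells: first switch it off by pressing the raised half of its power rocker fully over, then press the ribbed front edge of the smaller hatch (the battery hatch) down once so that its push-push latch lets go, take the fingers away, and wait to see it rise and stay open by itself for a good second. Only press, lightly, with the shut fingertips: grasp and lift nothing, do not push the opened hatch back down, keep the larger hatch shut, and leave the tester and the things around it where they stand.

Things in the scene. Friction and masses are not known exactly. Their poses are not given: they have to be found in the camera images.
- tester: bench watch tester, light grey box 200 mm deep (its x), 280 wide (its y), about 2.4 kg, loose on rubber feet on the blue mat. Origin: centre of its underside on the table; x points from its front (nearer the robot) to its rear, y to its left seen from the robot. Front strip (x -100 to -36, top z 48): rocker left, display middle, two knobs 25 across, 13 high, right. Deck behind it: top z 72
- rocker (a joint): power rocker at the left of the front strip: black, V-shaped, 44 mm long (along tester y), 22 wide, pivot in its middle at tester (-66, 75, 57) mm. 0 = on, as found: its outer (+y) half is raised; 0.32 rad = off, outer half pressed fully over. No spring: it stays where it is left; about 2 N on the outer half moves it
- rocker_raised_end (a point): point on the top of the rocker's raised outer half, 16 mm from the pivot, where to press straight down; it moves with the rocker and sinks 5 mm from on to off
- battery_hatch (a joint): angle of the battery hatch, the smaller one, on the deck's right (-y). 0 = shut, latched. Pressed below shut at the ribs (about 2 N) it meets its firm stop at -0.092 rad, 6 mm down; past -0.055 rad the latch lets go, and as the finger leaves a damped spring raises it in about 1 s to its stop at 1.4 rad, front edge going up and to the rear. Closed and pressed to the stop again, it latches again
- battery_hatch_press (a point): point on top of the battery hatch, amid the four thumb ribs, 15 mm behind its free front edge, 68 mm in front of its hinge, 74 mm above the table when shut: press here straight down; it moves with the hatch. The hatch: plain dark grey plate 83 mm deep, 74 wide, 5 thick, 2 mm proud of the deck; free front edge at the deck's front edge (tester x -33), hinge at tester x 50, middle at tester y -80
- chamber_hatch (a joint): angle of the test chamber's hatch, the larger one, on the deck's left (+y): dark grey, 83 mm deep, 118 wide, with a round glass window, middle at tester y 62; hinge, ribs and latch as on the battery hatch. 0 = shut; it must stay shut
- blower: bystander: terracotta rubber dust blower standing upright, ball 66 mm across with a nozzle, 99 mm high; origin centre of underside
- loupe: bystander: black eye loupe 34 mm across, 27 mm high, standing on the tester's rear deck; origin centre of underside
- case_block: bystander: grey metal case block 56 x 40 x 26 mm; origin centre of underside
- parts_dish: bystander: glass parts dish 60 mm across, 18 mm high; origin centre of underside
- driver0: bystander: steel watchmaker's screwdriver 125 mm long, 11 mm thick, lying in front of the tester; origin near its middle, on the table
- driver1: bystander: a second such screwdriver, lying at the tester's right side
- brush: bystander: slim black cleaning brush 150 mm long, 20 mm high at the bristles, lying in front of the tester; origin on the table near its middle

How it is judged:
On the way, in this order (a step that is already met when the one before it is completed fails the run):
1. the power rocker is pressed fully over to off while the battery hatch is still shut (value of joint rocker above 0.26 rad and value of joint battery_hatch below 0.05 rad), for 0.1 s.
2. the front edge of the battery hatch is pressed below shut (value of joint battery_hatch below -0.045 rad), for 0.02 s.
3. the battery hatch has risen and stands open by itself, untouched, for a second (value of joint battery_hatch above 1.2 rad and contact force between anything else and battery_hatch below 0.05 N), for 1 s.
At the end, for the whole second after the job is handed in: rocker over to off (past 0.26 of 0.32 rad), battery hatch standing open beyond 1.2 rad and at rest, chamber hatch shut (below 0.05 rad), tester within 12 mm and every bystander within 20 mm of where it stood (value of joint rocker above 0.26 rad and value of joint battery_hatch above 1.2 rad and velocity of joint battery_hatch below 0.05 rad/s and value of joint chamber_hatch below 0.05 rad and distance of tester from where it was at the start of the episode below 0.012 m and distance of each of blower, loupe, case_block, parts_dish, driver0, driver1, brush from where it was at the start of the episode below 0.02 m); the robot touches nothing.
It fails at once if the battery hatch comes open while the tester is still switched on (value of joint battery_hatch above 0.1 rad and value of joint rocker below 0.26 rad).
It fails at once if the opened battery hatch is pushed back down (a second press) (value of joint battery_hatch above 0.15 rad and velocity of joint battery_hatch below -0.15 rad/s).
It fails at once if the larger chamber hatch is unlatched (value of joint chamber_hatch above 0.08 rad).
It fails at once if the tester (15 mm) or a bystander (25 mm) is shoved, lifted or carried off (distance of tester from where it was at the start of the episode above 0.015 m or height (world z) of tester above 0.006 m or distance of any of blower, loupe, case_block, parts_dish, driver0, driver1, brush from where it was at the start of the episode above 0.025 m).
It fails at once if the tester is pressed too hard (over 45 N) (contact force between the fingers and tester above 45 N).
It also fails if it takes over 42 s, if anything falls off the work surface, if the arm or the gripper's body presses on something with over 40 N, if the wrist force passes 120 N, or if a joint passes its speed limit or range.

## Robot

A 7-joint arm with a two-finger parallel gripper is mounted at the origin on the work surface. World frame = base frame: x ahead of the robot, y to its left, z up, the work surface at z = 0. Lengths are in m, angles in rad, forces in N, time in s.
With the tool pointing down it reaches from about 0.35 to 0.9 m from the base axis. Payload 19.9 kg.
Tool frame: the origin (TCP) lies between the finger pads; the fingertips stand 19 mm ahead of it and the grasp point (between the pads) is the TCP; z points along the fingers, y is the direction in which the jaws open and shut (so a half turn about z gives the same grasp; the last joint's range is limited). The gripper opens to 94 mm and grips with 3 to 60 N. Pads are 16 mm wide; open, the fingers measure 119 mm over their backs; the gripper's body (75 mm by 177 mm) begins 78 mm behind the grasp point.
Start: joints at [-1.274, 0.417, -0.01, 1.614, 0.005, 1.111, -0.053], TCP at [0.208, 0.589, 0.224] pointing down, gripper open.
Joint ranges: [-2.81, 2.81], [-0.39, 2.02], [-1.27, 1.25], [0.06, 2.57], [-1.19, 4.33], [0.19, 2], [-2.82, 2.82]. Speed limits (rad/s): [1.89, 1.89, 2.39, 2.39, 3.01, 3.01, 3.01].

## Interface

Orientations are given as a 3x3 rotation matrix whose columns are the frame's x, y, z axes.
In Python, from rig import robot gives the robot as it stands. Calls block until the motion is done:
- robot.move_ptp(position, orientation): joint-space move of the TCP to a pose.
- robot.move_linear(position, velocity=0.15, frame=None, threshold=None): straight line of the TCP; frame=None keeps the orientation; velocity is the mean speed in m/s. With threshold (N) it stops when the force on the tool has changed by that much, and returns True; else False.
- robot.goto_joints(angles): joint-space move.
- robot.gripper_to(opening): finger opening in m; the grip force is fixed at half the most; returns when the fingers have stopped.
- robot.pause(seconds).
- robot.ik(position, orientation): joint angles nearest the present ones, or None.
- robot.get_state(): the state.
- robot.grab_frame(name): name is "side" or "top" or "wrist"; returns the picture (420x560x3 uint8, red, green, blue); there is no depth.
- robot.camera_info(name): a dict with "fx", "fy", "cx", "cy" (pixels), "rvec" (rotation vector, rad) and "tvec" (3), from world to camera coordinates, as OpenCV has them. Camera axes: x right, y down, z forward; pixel columns grow to the right and rows downward; lengths in m; the calibration is good to about 2 mm. The wrist camera is an equidistant fisheye: a pixel r from the principal point sees the ray r / f radians off the axis. A picture is of the moment at which its call begins: read the wrist's pose just before it. camera_info takes no time and is no camera call; for the wrist camera it gives the pose at the moment of the call.
A pose or a line that the arm cannot do raises robot.PlanningError and nothing moves.
- robot.sign_off(): hands the job in, once; it reports no verdict.
The state is a dict: "time": time; "qpos": joint angles; "joint_vel": joint speeds; "effort": joint torques, N m; "ee_pos": TCP position; "tool_rot": TCP orientation; "force": force on the tool from outside, world axes, zero at the start; "moment": the same for the moment, N m; "opening": finger opening in m.
Only numpy, scipy, OpenCV 4.12 (cv2) and the standard library are available. Lean on these libraries where they do the work, as an engineer would, in place of code of your own. Each camera call takes 0.05 s, during which the arm holds its last target. There are 200 camera calls.

## Working session

There is one attempt and no reset: what is moved stays moved. The work goes in short steps, each a Python script; the robot and the scene stay as the last script left them, time stands still between calls to the robot, and variables do not carry over. Pictures are saved under pics/ and viewed, about 8 in all and at most 12, crops included, and the job is handed in when it is done.

```bash
mkdir -p pics && cat > h.py <<'E'
import numpy as np, cv2
from rig import robot
def snap(n,f,crop=None,s=1):
    im=robot.grab_frame(n)[:,:,::-1]
    if crop: x0,y0,x1,y1=crop; im=im[y0:y1,x0:x1]
    cv2.imwrite('pics/'+f,cv2.resize(im,None,fx=s,fy=s,interpolation=cv2.INTER_CUBIC))
def cam(n):
    c=robot.camera_info(n); R=cv2.Rodrigues(np.array(c['rvec'],float))[0]; return c,R,np.array(c['tvec'],float).ravel()
def world(n,u,v,z,ci=None):
    c,R,t=ci or cam(n); d=np.array([(u-c['cx'])/c['fx'],(v-c['cy'])/c['fy'],1.])
    o=-R.T@t; w=R.T@d; return o+w*(z-o[2])/w[2]
def proj(n,P):
    c,R,t=cam(n); q=R@np.array(P)+t; return c['fx']*q[0]/q[2]+c['cx'],c['fy']*q[1]/q[2]+c['cy']
E
python3 - <<'E'
from h import *
snap('top','t0.png',None,1.42); snap('side','s0.png',None,1.42)
print(robot.camera_info('top'),robot.camera_info('side'));s=robot.get_state();print(s['time'],s['tool_rot'],s['opening'])
E
```

```text
{'fx': 421.10276946077033, 'fy': 421.10276946077033, 'cx': 286.1257987039749, 'cy': 211.4340143110194, 'rvec': array([ 2.10784255, -2.14357679,  0.23118631]), 'tvec': array([0.01938977, 0.57251932, 0.88009859])} {'fx': 475.99083171633134, 'fy': 475.99083171633134, 'cx': 278.9690063944929, 'cy': 207.3359876942021, 'rvec': array([ 2.10854892, -0.9126606 ,  0.46235236]), 'tvec': array([-0.36547398,  0.3042227 ,  0.58399788])}
0.1 [[-9.43161563e-01  3.32334462e-01 -2.68174941e-04]
 [ 3.32334557e-01  9.43160981e-01 -1.05213349e-03]
 [-9.67280766e-05 -1.08145567e-03 -9.99999411e-01]] 0.09438795851749404
```

View pics/t0.png

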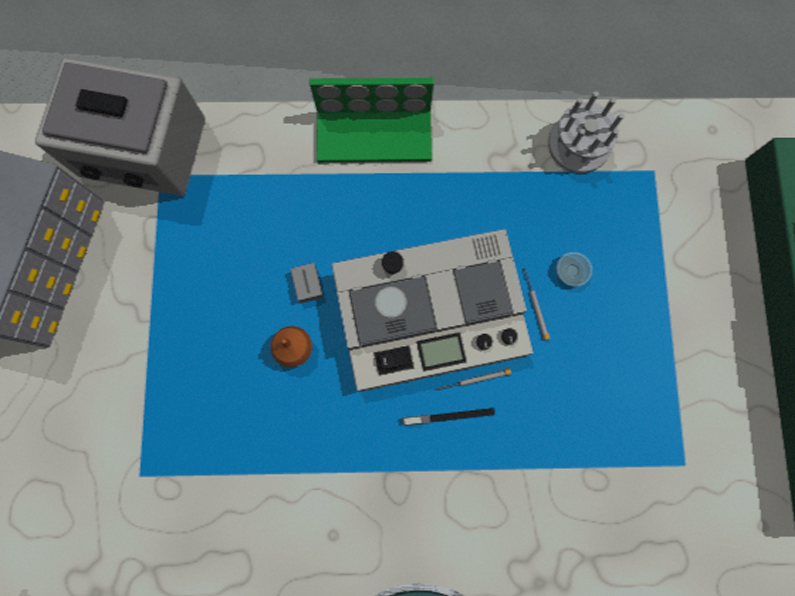

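View pics/s0.png

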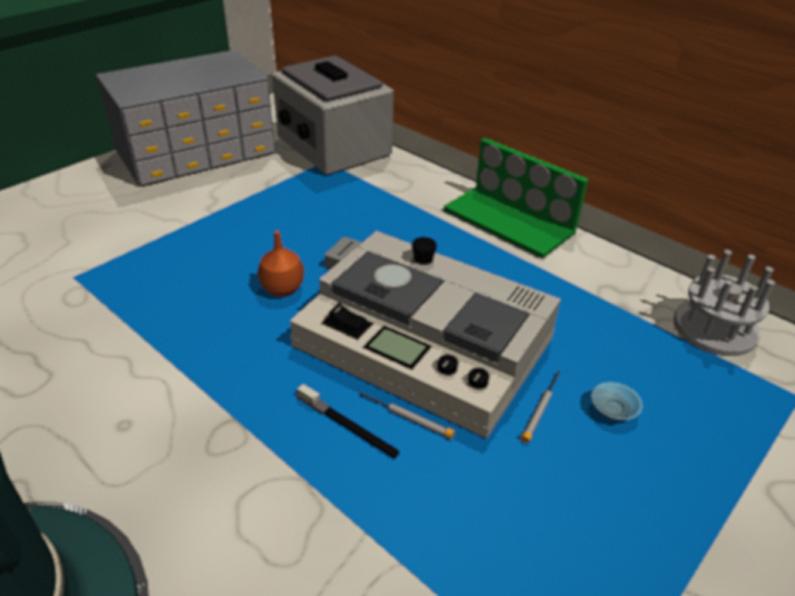

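Top view: tester at about (435,310), with its front towards the robot and yawed about 10°. The rocker is near (393,360) and the battery hatch near (485,293), both in the 1.42x picture. Next I'll enlarge the tester to read its corners.

```bash
python3 - <<'E'
from h import *
snap('top','t1.png',(230,160,380,280),5)
E
```

```text
(no output)
```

View pics/t1.png

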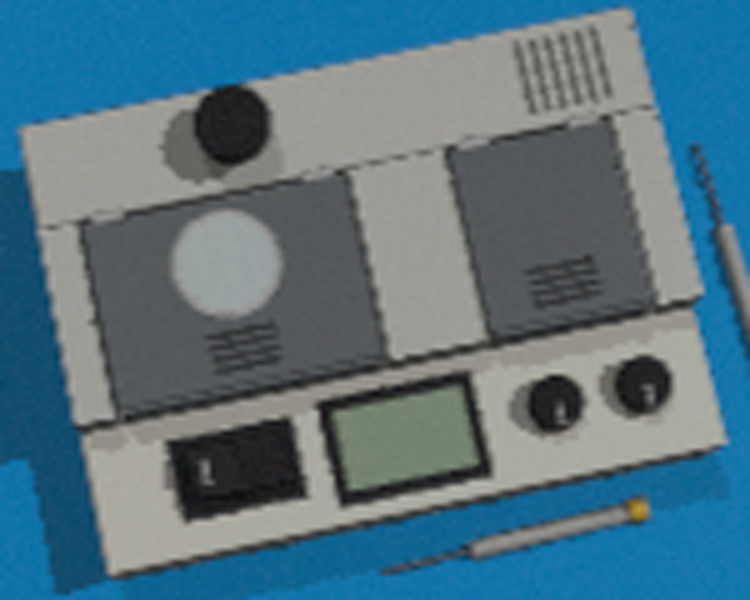

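Crop shows the deck corners at (22,130), (632,8), (702,300), (80,428), the strip's front corners at (112,577), (728,445), the battery hatch front edge from (490,342) to (658,303), its ribs at (566,282), and the rocker frame at (237,468). I'll fit x, y and yaw from these.

```bash
cat > fit.py <<'E'
from h import *
from scipy.optimize import least_squares
L=[((22,130),(100,140,72)),((632,8),(100,-140,72)),((702,300),(-36,-140,72)),((80,428),(-36,140,72)),((112,577),(-100,140,48)),((728,445),(-100,-140,48)),
((490,342),(-33,-43,74)),((658,303),(-33,-117,74)),((450,150),(50,-43,74)),((612,115),(50,-117,74)),((566,282),(-18,-80,74)),((237,468),(-66,75,55))]
uv=np.array([[230+(a+.5)/5-.5,160+(b+.5)/5-.5] for (a,b),_ in L]); P=np.array([p for _,p in L])/1e3
def T(p,P):
    c,s=np.cos(p[2]),np.sin(p[2]); P=np.atleast_2d(P); return np.c_[p[0]+c*P[:,0]-s*P[:,1],p[1]+s*P[:,0]+c*P[:,1],P[:,2]]
f=lambda p:np.array([proj('top',q) for q in T(p,P)])-uv
if __name__=='__main__':
    r=least_squares(lambda p:f(p).ravel(),[.55,0,.1]); print(r.x,'\n',f(r.x).round(1).tolist()); np.save('pose.npy',r.x)
    print(T(r.x,[[-.066,.091,.062],[-.018,-.080,.074]]))
    c,s=np.cos(r.x[2]),np.sin(r.x[2]); print('yaw',r.x[2])
    st=robot.get_state()
    for R in cand if 'cand' in globals() else []: pass
    for nm,a,p in [('rock',r.x[2]+np.pi/2,[-.066,.091,.2]),('rock-',r.x[2]-np.pi/2,[-.066,.091,.2]),('hatch',r.x[2],[-.018,-.08,.2]),('hatchpi',r.x[2]+np.pi,[-.018,-.08,.2])]:
        c,s=np.cos(a),np.sin(a); R=np.array([[c,s,0],[s,-c,0],[0,0,-1.]])
        print(nm,robot.ik(T(r.x,p)[0],R))
E
python3 fit.py
```

```text
[ 0.55872539 -0.03111497  0.18926179] 
 [[-0.4, -0.4], [0.3, -0.3], [1.1, -0.5], [-0.5, -0.0], [-0.5, 0.2], [0.6, 0.3], [0.1, -1.4], [-0.5, -0.4], [-0.3, 0.6], [-0.2, 1.1], [-0.1, 0.5], [0.6, 0.3]]
[[ 0.47678374  0.04584324  0.062     ]
 [ 0.55609752 -0.11307285  0.074     ]]
yaw 0.18926178501293706
rock [-0.67452107  0.20553571  0.58198826  2.00838909 -0.13688155  0.96518055
  0.16525483]
rock- [-1.07656182  0.32428207  1.09206515  2.01749591 -0.34318312  0.99815854
 -2.7677975 ]
hatch [-0.57198984  0.49311073  0.95319208  1.8084019  -0.4536177   1.07724906
 -0.83435219]
hatchpi [-0.42042389  0.41638866  0.72649008  1.80432914 -0.3167008   1.04051738
  2.18632931]
```

```bash
cat >> h.py <<'E'
def Rz(a):
    c,s=np.cos(a),np.sin(a); return np.array([[c,s,0],[s,-c,0],[0,0,-1.]])
E
python3 - <<'E'
from h import *; from fit import T
p=np.load('pose.npy')
robot.gripper_to(0.0)
robot.move_ptp(T(p,[-.066,.091,.2])[0],Rz(p[2]+np.pi/2))
robot.move_linear(T(p,[-.066,.091,.105])[0])
s=robot.get_state(); print(s['time'],s['ee_pos'],s['opening'],s['force'])
c=robot.camera_info('wrist');print(c)
w=robot.grab_frame('wrist')[:,:,::-1]; a=robot.grab_frame('side')[:,:,::-1]
a=cv2.resize(a[140:300,190:350],(600,600),interpolation=cv2.INTER_CUBIC)
cv2.imwrite('pics/w2.png',cv2.resize(w,(800,600))); cv2.imwrite('pics/s2.png',a)
E
```

```text
4.525 [0.47716211 0.04589292 0.10556638] 0.0005325203042025488 [-0.22020123  0.40771602  0.71351511]
{'fx': 325.19226210127806, 'fy': 325.19226210127806, 'cx': 279.439944749451, 'cy': 208.542611604188, 'rvec': array([-2.87971988, -0.27320032, -0.03652928]), 'tvec': array([-0.47690274, -0.0395742 ,  0.26343806])}
```

View pics/w2.png

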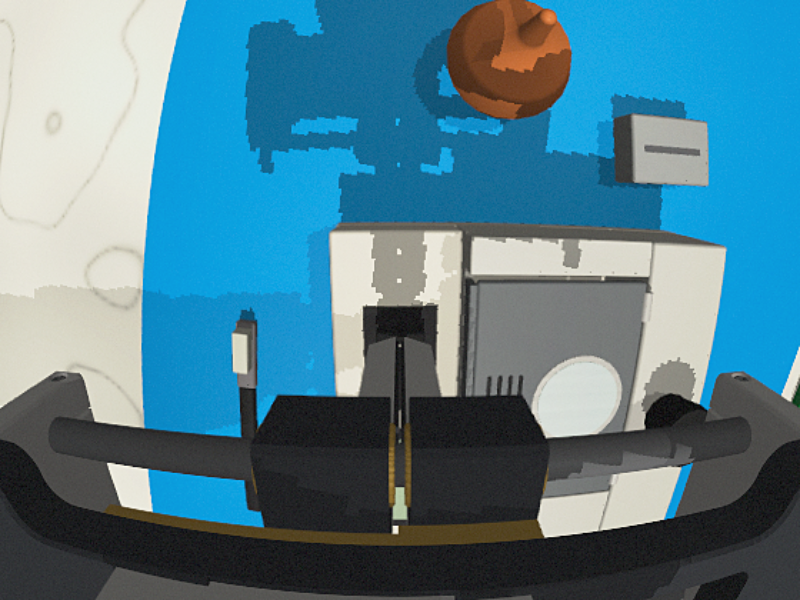

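View pics/s2.png

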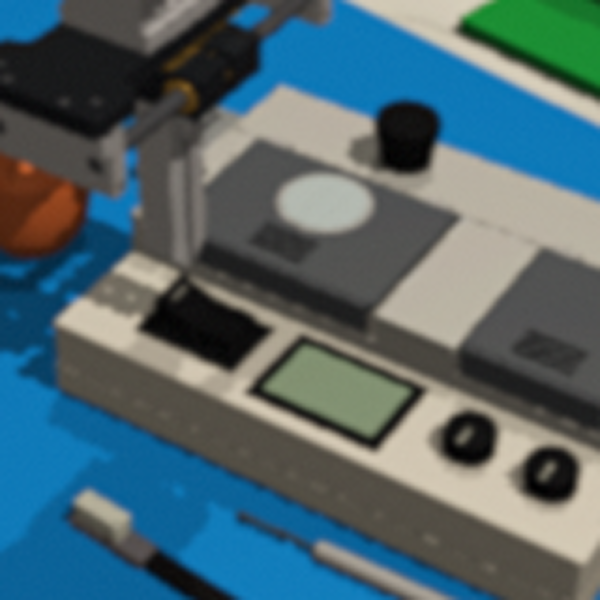

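The wrist view has the finger seam at column 400, centred on the rocker (363–437). The side view has the tips just above its outer half. Pressing now.

```bash
python3 - <<'E'
from h import *; from fit import T
p=np.load('pose.npy')
h=robot.move_linear(T(p,[-.066,.091,.067])[0],velocity=0.02,threshold=9)
s=robot.get_state(); print(h,s['time'],s['ee_pos'],s['force'])
robot.pause(.2); s=robot.get_state(); print(s['ee_pos'],s['force'])
robot.move_linear(T(p,[-.066,.091,.14])[0])
a=robot.grab_frame('side')[:,:,::-1]
cv2.imwrite('pics/s3.png',cv2.resize(a[180:270,190:290],None,fx=6,fy=6,interpolation=cv2.INTER_CUBIC))
print(robot.get_state()['time'])
E
```

```text
True 5.8583 [0.47695277 0.04614792 0.0793103 ] [-3.45304481  1.43710469 15.5413863 ]
[0.47690447 0.04618227 0.07932859] [-3.31168825  0.11487238 14.43332678]
6.6667
```

View pics/s3.png

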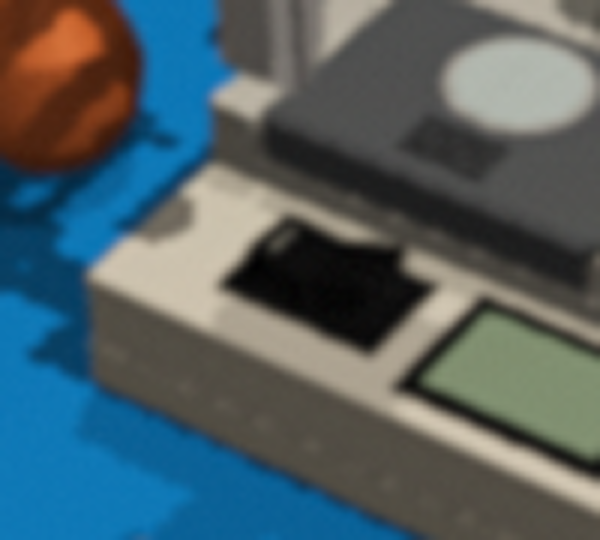

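The inner half of the rocker now stands up at (400,250) and the outer half is down. The press ended on a firm 14 N, well above the 2 N needed, so it's off. Next is the battery hatch, with one look from close by before pressing.

```bash
python3 - <<'E'
from h import *; from fit import T
p=np.load('pose.npy')
robot.move_linear(T(p,[-.066,.091,.2])[0])
robot.move_ptp(T(p,[-.020,-.08,.2])[0],Rz(p[2]))
robot.move_linear(T(p,[-.020,-.08,.108])[0])
a=robot.grab_frame('side')[:,:,::-1]
cv2.imwrite('pics/s4.png',cv2.resize(a[150:290,250:410],None,fx=4,fy=4,interpolation=cv2.INTER_CUBIC))
s=robot.get_state(); print(s['time'],s['ee_pos'],s['force'],T(p,[-.020,-.08,.108]))
E
```

```text
9.05 [ 0.55465131 -0.11350922  0.10895964] [-0.0957207   0.26724909  0.13837374] [[ 0.55413323 -0.11344912  0.108     ]]
```

View pics/s4.png

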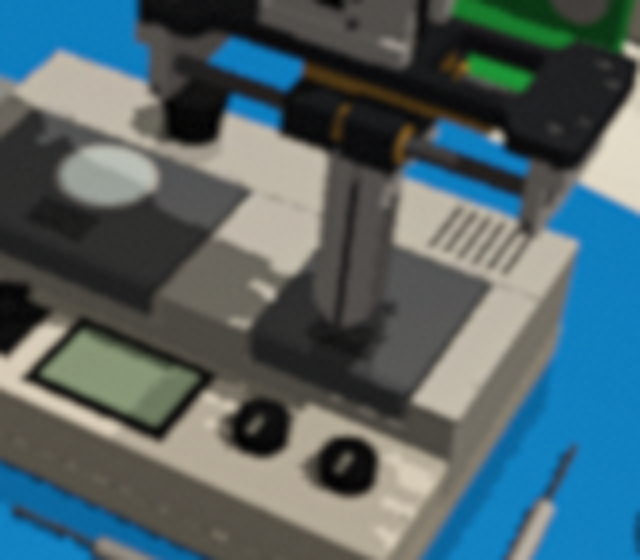

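The tips at (350,320) are over the ribs, between the hatch's side edges. Pressing now, then leaving up and forward.

```bash
python3 - <<'E'
from h import *; from fit import T
p=np.load('pose.npy')
h=robot.move_linear(T(p,[-.020,-.08,.082])[0],velocity=0.02,threshold=9)
s=robot.get_state()
robot.move_linear(T(p,[-.055,-.08,.21])[0],velocity=0.3)
s2=robot.get_state(); print(h,s['time'],s['ee_pos'],s['force'],s2['time'],s2['force'])
robot.move_linear(T(p,[-.17,-.08,.25])[0],velocity=0.2)
robot.pause(2.2)
a=robot.grab_frame('side')[:,:,::-1]
cv2.imwrite('pics/s5.png',cv2.resize(a[140:320,180:420],None,fx=3.3,fy=3.3,interpolation=cv2.INTER_CUBIC))
print(robot.get_state()['time'])
E
```

```text
True 9.9833 [ 0.55389034 -0.11353724  0.08792524] [-1.29748028  0.57003473  2.54803642] 10.5583 [ 0.47356196  0.52035639 -0.32133483]
13.625
```

View pics/s5.png

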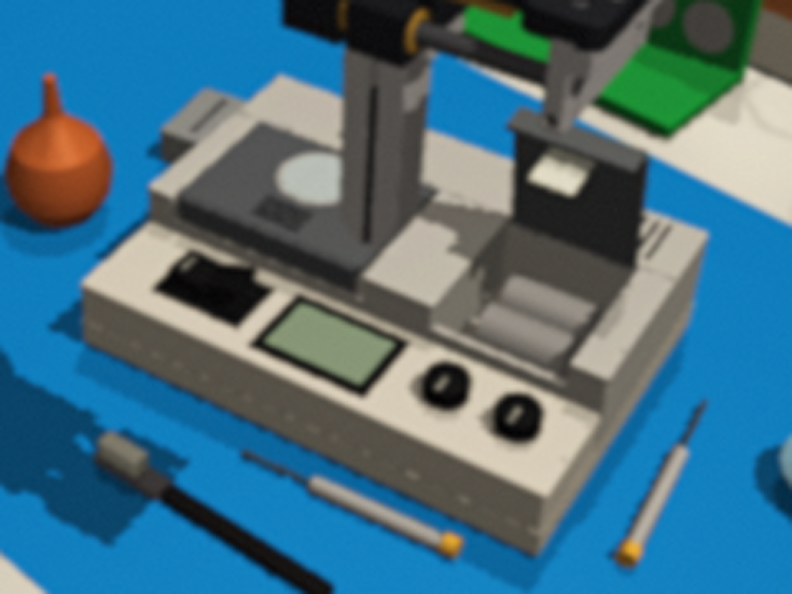

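The hatch stands fully open at (580,190) with the cells showing. The chamber hatch is shut, the rocker's outer half is down, and nothing looks moved. I'll wait a little longer, then hand in.

```bash
python3 - <<'E'
from h import *
robot.pause(1.0); s=robot.get_state(); print(s['time'],s['force'],abs(s['joint_vel']).max()); robot.sign_off()
E
```

```text
14.625 [-0.7895335   0.14991882  0.56743387] 0.0011113868738835899
the job is handed in; nothing more can be done
```

I switched the tester off, pressed the battery hatch once at its ribs, and handed the job in at about 14.6 s of the 42 s allowed; no verdict is reported.

- **Rocker:** I pressed the raised outer half straight down until it met a firm stop at about 15 N. The side view afterwards showed the inner half standing up. I judged it fully over from that and the force, since I could not read the joint angle.
- **Battery hatch:** the press stopped at the 9 N trigger, with the fingertips about 5 mm below the hatch's shut height. The reading just after showed only about 2.5 N. I then withdrew the fingers up and forward.
- **Last checks:** the side picture, taken about 3.6 s after the press, shows the battery hatch standing fully open by itself. The chamber hatch was shut, and the tester and the things in view looked unmoved by eye. The arm was at rest with only residual force readings, under 1 N. No check failed.

I did not re-measure the poses of the tester or the bystanders. The loupe was hidden behind the gripper, and most of the parts dish was out of the cropped picture.

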